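# Find the pole cap that fits the gauge pin

### The job

Three look-alike grey net-pole end caps stand mouth-down on the ledge, but in two of them a plug that is too long, hidden inside, stops them part-way. Try caps gently on the steel gauge pin until you know which one slides fully down; leave that one fully home on the pin, and stand the two that do not fit upright inside the shallow white tray. Leave everything else where it is.

Things in the scene. Friction and masses are not known exactly. Their poses are not given: they have to be found in the camera images.
- cap_a_mid (a point): centre (half-way up, on the axis) of one of three outwardly identical grey plastic net-pole end caps: upright cylinder, 40 mm diameter, 72 mm tall, closed on top, standing mouth-down; z is its axis, up; about 80 g. Mouth in the underside 21 mm wide through a lip 5 mm thick; above the lip the hollow is 29 mm wide and ends 66 mm above the underside
- cap_b_mid (a point): same point of the second, identical end cap. Out of sight in each cap a loose captive plug rests on the lip and is pushed up by the pin. In one of the three caps the plug is short and the cap slides fully down; in the two others it is too long and the cap stops hard with its underside 26 mm above the gauge block
- cap_c_mid (a point): same point of the third, identical end cap. Which of the three is good differs from time to time and does not follow from name or place; it cannot be seen or weighed (all plugs weigh the same), only felt on the pin
- cap_a: the end cap whose centre is cap_a_mid; origin at the centre of its underside, 36 mm below that point, z up
- cap_b: the end cap whose centre is cap_b_mid; origin at the centre of its underside, 36 mm below that point, z up
- cap_c: the end cap whose centre is cap_c_mid; origin at the centre of its underside, 36 mm below that point, z up
- gauge: the fit gauge, fixed to the ledge: a wooden block 90 x 90 x 20 mm with an upright steel pin in its middle; origin at the centre of the block's underside
- gauge_foot (a point): foot of the pin, at the middle of the block's upper face, 20 mm above the ledge; z up along the pin. A cap that is home rests on this face, its centre 36 mm above this point
- gauge_tip (a point): top of the steel pin, 48 mm above the block's upper face; pin 17 mm diameter, its last 6 mm taper to 9 mm
- tray_in (a point): centre of the inner floor of the shallow white tray (fixed to the ledge): inside 140 mm along its x and 190 mm along its y, walls 5 mm thick, rim 22 mm above the ledge, floor 5 mm above the ledge. A cap standing in it has its centre 36 mm above this point
- shuttlecock: bystander: white plastic shuttlecock, 64 mm diameter, 86 mm tall, standing on its skirt, cork up; origin at its underside
- air_pump: bystander: small black plastic hand pump, lying along its x, 260 mm long with a 90 mm cross handle at -x, 36 mm tall; origin under its middle
- tin: bystander: small flat metal tin, 60 mm diameter, 28 mm tall; origin at its underside. (Not tracked, fixed along the far edge of the ledge, over 0.72 m ahead of the robot and clear of the work: a 190 mm tall bottle to the left, a 106 mm tall wooden shuttle stand, and a lying shuttle tube 68 mm thick)
There are look-alikes about, which are no part of the job. What is shaped like the cap_b but green is not meant. Leave any orange look-alike of the cap_a alone.

How it is judged:
By the outcome, as a careful person would: the job done as asked, in the order asked, and still so for the second after the job is handed in, with the robot touching nothing.
It also fails if it takes over 69 s, if anything falls off the work surface, if the arm or the gripper's body presses on something with over 40 N, if the wrist force passes 120 N, or if a joint passes its speed limit or range.

### The arm

A 6-joint arm with a two-finger parallel gripper is mounted at the origin on the work surface. World frame = base frame: x ahead of the robot, y to its left, z up, the work surface at z = 0. Lengths are in mm, angles in rad, forces in N, time in s.
With the tool pointing down it reaches from about 275 to 725 mm from the base axis. Payload 5.6 kg.
Tool frame: the origin (TCP) lies between the finger pads; the fingertips stand 14 mm ahead of it and the grasp point (between the pads) lies 5 mm behind it; z points along the fingers, y is the direction in which the jaws open and shut (so a half turn about z gives the same grasp; the last joint's range is limited). The gripper opens to 85 mm and grips with 20 to 120 N. Pads are 22 mm wide; open, the fingers measure 114 mm over their backs; the gripper's body (76 mm by 85 mm) begins 54 mm behind the grasp point. The pads swing forward as they close: fully open they stand 13 mm farther back than shut.
Start: joints at [1.425, 0.255, 0.108, 0, -1.424, -0.285], TCP at [229.652, 499.753, 245.283] pointing down, gripper open.
Joint ranges: [-2.95, 2.95], [-1.21, 1.97], [-1.09, 1.5], [-2.87, 1.71], [-2.94, -0.07], [-3.05, 3.05]. Speed limits (rad/s): [2.57, 2.57, 3.14, 3.14, 3.14, 3.14].

### API

Orientations are given as a 3x3 rotation matrix whose columns are the frame's x, y, z axes.
In Python, from plant import get_state, snapshot, get_calibration, arm gives the robot as it stands.
- The arm moves only by the tool move_arm, never from a script. Its argument "increments" is a list that holds one entry, the list of rows, each a list of 5 numbers: the shift along the tool's x, y, z in mm, then the turn about the tool's z in units of 8 degrees (1.0 is 8 degrees), then the opening, from 0 (shut) to 1 (fully open). A call has 1 to 20 rows; each row is the pose to reach, as a shift and turn from the pose commanded when the call began, along the tool's axes at that moment; what a row does not reach only later rows make up. A row lasts 1/10 s, in which the tool goes at most 50 mm and 8.59 degrees, less where a joint would pass 70% of its speed; a pose out of reach is approached as far as the arm can. A call with a gripper value outside its range is refused whole. The fingers move at their own pace and stop on an object; "newtons" is the grip in N (left out, the last holds). Time passes only in rows, so rows that repeat a pose let the fingers close. It gives the time, the measured TCP pose, the force and the opening at its end, in the units of the state.
- get_state(): the state, without advancing time (a new reading comes with each control period).
- snapshot(name): name is "scene" or "top"; returns the picture (400x640x3 uint8, red, green, blue); there is no depth.
- get_calibration(name): a dict with "intrinsics" (3x3 intrinsics, pixels), "R" (3x3) and "t" (3): a world point X has camera coordinates R X + t. Camera axes: x right, y down, z forward; pixel columns grow to the right and rows downward; lengths in mm; the calibration is good to about 2 mm. A picture is of the moment at which its call begins. get_calibration takes no time and is no camera call.
- arm.job_done(): hands the job in, once; it reports no verdict.
The state is a dict: "time": time; "joint_positions": joint angles; "joint_velocities": joint speeds; "joint_torque": joint torques, N m; "eef_pos": TCP position; "ee_rot": TCP orientation; "force": force on the tool from outside, world axes, zero at the start; "wrist_torque": the same for the moment, N m; "width": finger opening in mm.
Only numpy, scipy, OpenCV 4.12 (cv2) and the standard library are available. Lean on these libraries where they do the work, as an engineer would, in place of code of your own. Each camera call takes 0.05 s, during which the arm holds its last target. There are 200 camera calls.

## Working session

There is one attempt and no reset: what is moved stays moved. The work goes in short steps, Python scripts to look and compute and a tool call to move; the robot and the scene stay as the last step left them, time stands still between calls to the robot, and variables do not carry over. Pictures are saved under pics/ and viewed, about 8 in all and at most 12, crops included, and the job is handed in when it is done.

Besides the shell and the picture viewer there is one more tool, called after "Request:" by a JSON object that holds its "op" and its "data", one argument or row to a line. move_arm: Moves the arm, as the interface text tells. Its arguments: {"type":"object","properties":{"increments":{"type":"array"},"newtons":{"type":"number"}},"required":["increments"]}

```bash
mkdir -p pics; python3 - <<'E'
from plant import *
import cv2
for n in("scene","top"):
    cv2.imwrite(f"pics/{n}0.png",snapshot(n)[:,:,::-1]); c=get_calibration(n); print(n,c)
s=get_state();print(s)
E
```

```text
scene {'intrinsics': array([[482.97269517,   0.        , 322.19902093],
       [  0.        , 482.97269517, 200.67605796],
       [  0.        ,   0.        ,   1.        ]]), 'R': array([[ 0.53551952,  0.8442861 , -0.01999547],
       [ 0.48125181, -0.32453679, -0.81429268],
       [-0.69398526,  0.42644676, -0.58011001]]), 't': array([-226.19544449, -232.97705023, 1685.35436521])}
top {'intrinsics': array([[511.61644905,   0.        , 308.02648182],
       [  0.        , 511.61644905, 206.37307291],
       [  0.        ,   0.        ,   1.        ]]), 'R': array([[ 0.02947428, -0.9995266 ,  0.00882264],
       [-0.98207512, -0.03060136, -0.1859893 ],
       [ 0.18617123, -0.0031826 , -0.98251216]]), 't': array([-107.81627085,  567.56672536, 1349.30296898])}
{'time': 0.1, 'joint_positions': array([ 1.42458539e+00,  2.55655084e-01,  1.07116437e-01, -4.23517699e-04,
       -1.42392081e+00, -2.84602210e-01]), 'joint_velocities': array([-0.00079224, -0.00082887,  0.00073246,  0.00206176, -0.00120047,
       -0.0011459 ]), 'joint_torque': array([-2.12585648e-03, -3.87602019e+01,  2.38474166e+01,  5.37788719e+00,
       -3.85319756e-03, -8.93164156e-07]), 'eef_pos': array([229.45599812, 499.37078189, 244.49636314]), 'ee_rot': array([[ 9.08600463e-01, -4.17665855e-01, -6.56788418e-04],
       [-4.17666367e-01, -9.08599084e-01, -1.58433667e-03],
       [ 6.49659757e-05,  1.71384746e-03, -9.99998529e-01]]), 'force': array([ 0.34115694, -0.32093594, -0.11910816]), 'wrist_torque': array([-0.05094399,  0.00919609, -0.03453046]), 'width': 85.7210055205383}
```

View pics/top0.png

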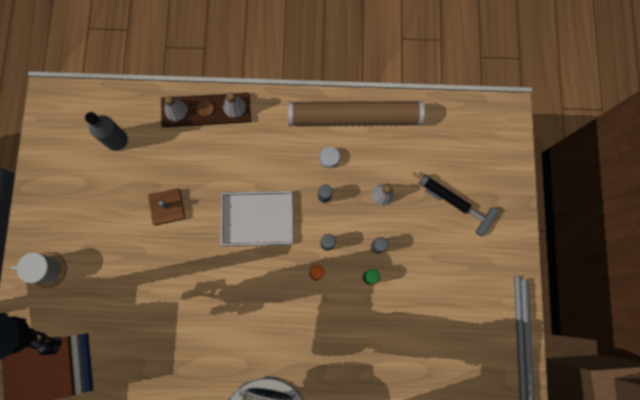

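View pics/scene0.png

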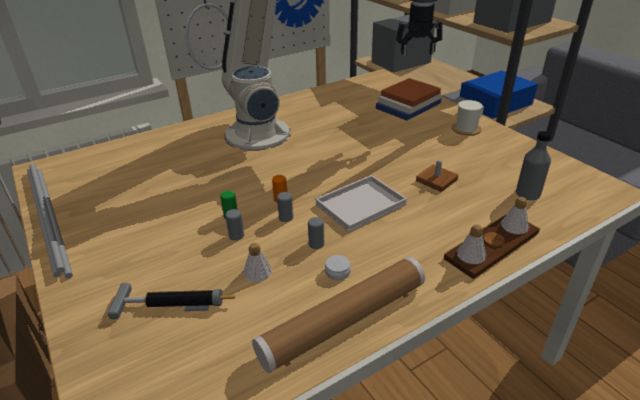

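Top view: grey caps at about (326,193), (328,241) and (380,244). Things they could be confused with are the orange (317,271) and green (372,276) look-alikes, the tin (330,156) and the shuttlecock (383,194). The gauge is at (166,205) and the tray at (257,218). Next is one close crop of both areas.

```bash
python3 - <<'E'
import cv2,numpy as np
t=cv2.imread("pics/top0.png");s=cv2.imread("pics/scene0.png")
r=lambda i,x,y,w,h:cv2.resize(i[y:y+h,x:x+w],(400,300),interpolation=cv2.INTER_CUBIC)
A=np.vstack([np.hstack([r(t,300,170,120,90+30) if 0 else r(t,296,170,120,90),r(t,140,180,60,45)]),
 np.hstack([r(s,220,180,120,90),r(s,405,150,60,45)])])
cv2.imwrite("pics/crop.png",A)
E
```

```text
(no output)
```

View pics/crop.png

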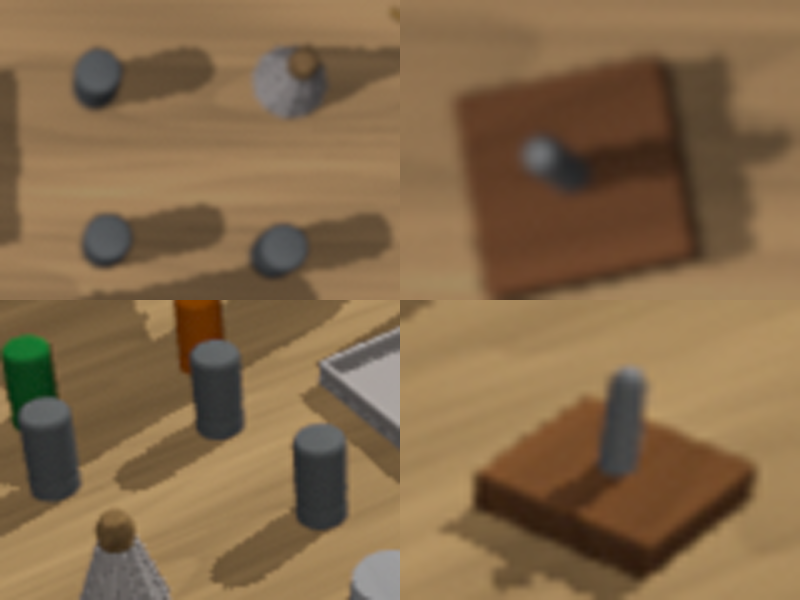

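Confirmed: three grey caps on the ledge, with the pin standing upright on the brown block. Next I fit the silhouettes in both views.

```bash
cat > vis.py <<'E'
import cv2,numpy as np
from plant import *
from scipy.optimize import minimize,least_squares
C={n:get_calibration(n) for n in("scene","top")}
def proj(n,X):
    c=C[n];p=(np.atleast_2d(X)@c["R"].T+c["t"])@c["intrinsics"].T;return p[:,:2]/p[:,2:]
def ray(n,px,z):
    c=C[n];d=c["R"].T@np.linalg.solve(c["intrinsics"],[*px,1]);o=-c["R"].T@c["t"];return o+d*(z-o[2])/d[2]
def ratio(im): im=im.astype(float);return (im[:,:,2]+1)/(im[:,:,0]+1)  # b/r, RGB input
a=np.linspace(0,2*np.pi,40)
def cyl(x,y,z0,h,r,r2=None):
    return np.vstack([np.c_[x+q*np.cos(a),y+q*np.sin(a),a*0+z] for q,z in((r,z0),(r2 or r,z0+h))])
S=8
def sil(n,P,box):
    x,y,w,h=box;p=(proj(n,P)-[x-.5,y-.5])*S-.5
    m=np.zeros((h*S,w*S),np.uint8);cv2.fillConvexPoly(m,cv2.convexHull(np.round(p).astype(np.int32)),255)
    return cv2.resize(m,(w,h),interpolation=cv2.INTER_AREA)/255.
def fit(ims,xy,z0,h,r,r2=None,lo=.62,hi=.95,views=("scene","top")):
    obs={}
    for n in views:
        p=proj(n,cyl(*xy,z0,h,r+15));l=p.min(0).astype(int);u=p.max(0).astype(int)+1
        b=(*l,*(u-l));obs[n]=(b,np.clip((ratio(ims[n])[b[1]:b[1]+b[3],b[0]:b[0]+b[2]]-lo)/(hi-lo),0,1))
    f=lambda q:sum(((sil(n,cyl(*q,z0,h,r,r2),b)-m)**2).sum() for n,(b,m) in obs.items())
    o=minimize(f,xy,method="Nelder-Mead",options=dict(initial_simplex=np.array(xy)+np.array([[-6,-6],[8,0],[0,8]]),xatol=.1))
    return o.x,o.fun,sum(m.sum() for _,m in obs.values())
E
python3 - <<'E'
from vis import *
ims={n:cv2.imread(f"pics/{n}0.png")[:,:,::-1] for n in C}
np.set_printoptions(precision=1,suppress=True)
R=ratio(ims["top"]);print(R[193,318:334].round(2),R[205,150:180].round(2))
for n,px in dict(a=(325,192),b=(328,241),c=(380,244)).items():
    g=ray("top",px,50)[:2]
    print(n,g,*[fit(ims,g,0,72,20,views=v) for v in(("scene","top"),("top",),("scene",))])
g=ray("top",(165,205),45)[:2];print("pin",g,*[fit(ims,g,20,48,8.5,6.5,views=v) for v in(("scene","top"),("top",),("scene",))])
# tray corners from whitish mask in top
v=ims["top"][185:255,210:305].astype(int);m=((R[185:255,210:305]>.8)*255).astype(np.uint8)
m=cv2.morphologyEx(m,cv2.MORPH_OPEN,np.ones((3,3)))
k=max(cv2.findContours(m,0,1)[0],key=cv2.contourArea);r=cv2.boxPoints(cv2.minAreaRect(k))+[210,185]
q=cv2.approxPolyDP(k,5,True)[:,0]+[210,185]
print("tray",np.array([ray("top",p,22) for p in r]),q,np.array([ray("top",p,22) for p in q]))
for n,p in dict(orange=(317,271),green=(372,276),tin=(330,156),shut=(383,194)).items(): print(n,ray("top",p,40)[:2])
s=get_state();print(s["ee_rot"][:,:2],s["time"])
E
```

```text
[0.8 1.  1.1 1.1 1.1 1.1 1.1 1.  1.1 1.1 1.1 1.1 1.1 1.  0.7 0.6] [0.5 0.4 0.4 0.4 0.4 0.4 0.4 0.4 0.6 0.8 0.9 1.  1.  1.  1.  1.1 1.  0.9
 0.6 0.5 0.4 0.4 0.4 0.4 0.4 0.4 0.4 0.4 0.4 0.4]
a [ 613.2 -136.3] (array([ 611.3, -137.3]), np.float64(106.64006029994052), np.float64(651.9520255868808)) (array([ 611.7, -135.3]), np.float64(29.251818022412717), np.float64(190.42439158685477)) (array([ 613.3, -138.7]), np.float64(70.65950659135), np.float64(461.5276340000261))
b [ 477.3 -147.6] (array([ 476. , -148.2]), np.float64(69.53007859768111), np.float64(559.3235429344381)) (array([ 476.1, -147.2]), np.float64(25.747424032766542), np.float64(173.86181572815752)) (array([ 475.9, -149.2]), np.float64(38.07042041832339), np.float64(385.46172720628067))
c [ 473.4 -289. ] (array([ 470. , -290.5]), np.float64(129.77250564303017), np.float64(733.1212395782769)) (array([ 472.1, -288.2]), np.float64(22.27832554422876), np.float64(198.9767081106539)) (array([ 466.4, -290.3]), np.float64(83.81004071637656), np.float64(534.144531467623))
pin [563.8 303.3] (array([565.2, 308.7]), np.float64(18.045604574357277), np.float64(116.88815415197062)) (array([566.6, 310.6]), np.float64(6.8394296882663745), np.float64(43.21499980783281)) (array([565.3, 307.4]), np.float64(6.326100779006671), np.float64(73.67315434413781))
tray [[613.  155.7  22. ]
 [619.3 -44.2  22. ]
 [466.5 -49.6  22. ]
 [460.6 146.4  22. ]] [[292 193]
 [222 193]
 [221 244]
 [291 244]] [[613.5 -44.4  22. ]
 [607.3 152.5  22. ]
 [463.3 146.5  22. ]
 [469.2 -46.7  22. ]]
orange [ 396.1 -120.1]
green [ 387.1 -269.1]
tin [ 719.8 -148.4]
shut [ 614.7 -298.4]
[[ 0.9 -0.4]
 [-0.4 -0.9]
 [ 0.   0. ]] 0.1
```

Fits agree to about 4 mm between views: a (611.5,-136.5), b (476,-148), c (471,-289), pin (565.5,309), tray centre (539,51) with its long side along y. I start with cap b. With the jaws along world y, all neighbours are clear.

Request:
{"op": "move_arm", "data": {
  "increments": [
    [[495, 485, 95, -3.1, 1], [495, 485, 95, -3.1, 1], [495, 485, 95, -3.1, 1], [495, 485, 95, -3.1, 1], [495, 485, 95, -3.1, 1], [495, 485, 95, -3.1, 1], [495, 485, 95, -3.1, 1], [495, 485, 95, -3.1, 1], [495, 485, 95, -3.1, 1], [495, 485, 95, -3.1, 1], [495, 485, 95, -3.1, 1], [495, 485, 95, -3.1, 1], [495, 485, 95, -3.1, 1], [495, 485, 95, -3.1, 1], [495, 485, 95, -3.1, 1], [495, 485, 95, -3.1, 1], [495, 485, 95, -3.1, 1], [495, 485, 95, -3.1, 1], [495, 485, 95, -3.1, 1], [495, 485, 95, -3.1, 1]]
  ],
  "newtons": 30
}}

```text
time: 2.1
eef_pos: [477.0, -146.8, 150.7]
ee_rot: [[1.0, 0.004, 0.001], [0.004, -1.0, 0.0], [0.001, -0.0, -1.0]]
force: [1.0, 0.2, -0.9]
width: 85.2
```

Request:
{"op": "move_arm", "data": {
  "increments": [
    [[-1, 1, 40, 0, 1], [-1, 1, 75, 0, 1], [-1, 1, 105, 0, 1], [-1, 1, 105, 0, 1], [-1, 1, 105, 0, 0], [-1, 1, 105, 0, 0], [-1, 1, 105, 0, 0], [-1, 1, 105, 0, 0], [-1, 1, 105, 0, 0], [-1, 1, 105, 0, 0], [-1, 1, 105, 0, 0], [-1, 1, 105, 0, 0]]
  ],
  "newtons": 30
}}

```text
time: 3.3
eef_pos: [477.2, -148.7, 47.1]
ee_rot: [[1.0, 0.003, 0.004], [0.003, -1.0, -0.0], [0.004, 0.0, -1.0]]
force: [-0.6, 1.2, 7.0]
width: 39.7
```

Request:
{"op": "move_arm", "data": {
  "increments": [
    [[0, 0, -40, 0, 0], [0, 0, -85, 0, 0], [0, 0, -130, 0, 0], [90, -457, -130, 0, 0], [90, -457, -130, 0, 0], [90, -457, -130, 0, 0], [90, -457, -130, 0, 0], [90, -457, -130, 0, 0], [90, -457, -130, 0, 0], [90, -457, -130, 0, 0], [90, -457, -130, 0, 0], [90, -457, -130, 0, 0], [90, -457, -130, 0, 0], [90, -457, -130, 0, 0], [90, -457, -130, 0, 0], [90, -457, -130, 0, 0], [90, -457, -130, 0, 0]]
  ]
}}

```text
time: 5.0
eef_pos: [565.0, 307.5, 175.9]
ee_rot: [[1.0, 0.001, 0.0], [0.001, -1.0, 0.0], [0.0, -0.0, -1.0]]
force: [0.9, -0.3, -1.5]
width: 40.0
```

```bash
python3 - <<'E'
from vis import *
np.set_printoptions(precision=1,suppress=True)
ims={n:snapshot(n) for n in C}
for n in C: cv2.imwrite(f"pics/{n}1.png",ims[n][:,:,::-1])
s=get_state();print(s["eef_pos"],s["force"],s["time"],s["width"])
p=proj("scene",[566,309,90])[0].astype(int);p2=proj("top",[566,309,90])[0].astype(int)
print(p,p2)
k=ims["scene"][p[1]-60:p[1]+60,p[0]-45:p[0]+45];q=ims["top"][p2[1]-60:p2[1]+60,p2[0]-45:p2[0]+45]
cv2.imwrite("pics/h1.png",cv2.resize(np.hstack([k,q])[:,:,::-1],None,fx=4,fy=4,interpolation=2))
E
```

```text
[565.1 307.7 175.8] [ 0.8 -0.2 -0.6] 5.1 40.07326369919339
[440 153] [158 200]
```

View pics/h1.png

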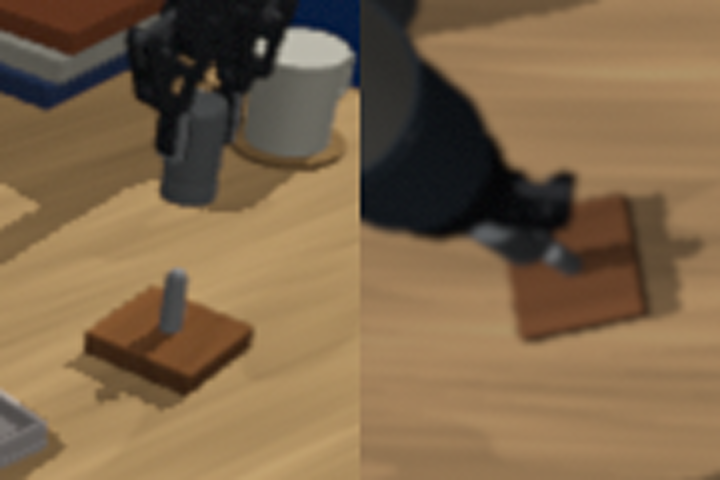

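```bash
python3 - <<'E'
from vis import *
np.set_printoptions(precision=1,suppress=True)
o=np.array([440-45,153-60])
for z in(20,68,129,165,201): print(z,(proj("scene",[565,309,z])[0]-o)*4+2)
im=cv2.imread("pics/scene1.png").astype(int)
for y in range(118,146,3): # rows of cap
    print(y,(y-o[1])*4,[ (x-o[0])*4 for x in(430,)],' '.join(f"{r}/{b}" for b,g,r in im[y,430:456]))
E
```

```text
20 [171.2 326.6]
68 [179.1 270. ]
129 [189.7 194.6]
165 [196.1 148.3]
201 [202.8 100.5]
118 100 [np.int64(140)] 63/32 36/22 18/15 14/17 11/15 16/17 19/21 18/17 17/19 14/18 16/17 18/19 26/26 48/48 68/70 67/69 69/71 68/70 68/70 68/70 68/69 54/55 18/19 32/34 58/60 77/59
121 112 [np.int64(140)] 120/63 120/62 120/62 110/58 79/43 25/18 9/12 16/16 14/16 18/20 38/39 51/53 52/53 61/62 69/72 71/73 69/71 68/70 67/69 61/63 58/60 50/52 34/35 45/46 68/66 81/53
124 124 [np.int64(140)] 126/66 126/67 127/67 111/58 49/28 18/19 12/15 12/13 19/21 40/41 65/66 65/66 44/45 51/52 50/52 53/54 54/55 53/53 53/55 54/55 53/54 43/46 29/30 48/50 64/54 81/47
127 136 [np.int64(140)] 124/64 125/65 119/63 92/50 28/20 12/15 15/17 19/21 27/29 48/50 67/68 65/66 45/46 51/51 51/53 54/55 54/55 54/55 54/55 53/55 49/51 37/39 43/44 77/64 94/52 95/50
130 148 [np.int64(140)] 110/56 111/56 111/57 95/50 44/29 12/16 12/14 15/17 32/35 58/59 64/65 50/50 49/49 51/52 54/55 52/54 56/56 54/56 51/53 54/56 79/58 112/64 111/56 85/42 74/35 84/39
133 160 [np.int64(140)] 116/60 118/62 118/61 120/62 115/61 93/55 50/48 49/52 58/60 56/58 55/55 48
[... 179 characters left out ...]
47 49/48 50/52 51/52 51/53 53/54 53/55 53/54 53/55 53/52 88/59 124/67 127/67 127/68 125/66 123/65 122/64
139 184 [np.int64(140)] 168/92 171/95 177/99 179/100 160/88 70/47 41/45 47/48 49/50 49/51 49/51 51/54 53/54 54/54 53/54 53/55 54/55 53/56 64/61 93/63 119/62 121/64 122/63 123/65 125/66 125/66
142 196 [np.int64(140)] 179/101 181/101 182/103 183/102 170/93 112/67 61/48 44/46 44/47 47/50 49/52 50/53 51/53 53/55 53/55 53/56 51/55 56/56 80/60 114/66 123/64 122/63 122/63 121/64 120/62 119/63
145 208 [np.int64(140)] 177/100 175/98 172/97 171/96 171/96 173/96 175/98 177/99 178/99 173/97 172/96 172/96 171/94 168/92 157/85 140/75 149/81 125/65 121/63 119/62 120/62 120/63 120/63 119/62 120/62 135/70
```

Request:
{"op": "move_arm", "data": {
  "increments": [
    [[0, -1, 30, 0, 0], [0, -1, 50, 0, 0], [0, -1, 55, 0, 0], [0, -1, 59, 0, 0], [0, -1, 63, 0, 0], [0, -1, 67, 0, 0], [0, -1, 71, 0, 0], [0, -1, 75, 0, 0], [0, -1, 77, 0, 0], [0, -1, 77, 0, 0]]
  ]
}}

```text
time: 6.1
eef_pos: [565.5, 308.6, 98.1]
ee_rot: [[1.0, 0.002, 0.001], [0.002, -1.0, -0.001], [0.001, 0.001, -1.0]]
force: [3.0, -4.2, -0.5]
width: 39.8
```

Request:
{"op": "move_arm", "data": {
  "increments": [
    [[0, 0, 3, 0, 0], [0, 0, 6, 0, 0], [0, 0, 8, 0, 0], [0, 0, 10, 0, 0], [0, 0, 12, 0, 0], [0, 0, 12, 0, 0]]
  ]
}}

```text
time: 6.7
eef_pos: [565.6, 308.7, 86.2]
ee_rot: [[1.0, 0.002, 0.001], [0.002, -1.0, -0.001], [0.001, 0.001, -1.0]]
force: [4.2, -4.2, 0.3]
width: 39.7
```

Request:
{"op": "move_arm", "data": {
  "increments": [
    [[0, 0, 3, 0, 0], [0, 0, 6, 0, 0], [0, 0, 9, 0, 0], [0, 0, 12, 0, 0], [0, 0, 15, 0, 0], [0, 0, 17, 0, 0], [0, 0, 17, 0, 0]]
  ]
}}

```text
time: 7.4
eef_pos: [565.5, 308.6, 69.1]
ee_rot: [[1.0, 0.002, 0.001], [0.002, -1.0, -0.001], [0.001, 0.001, -1.0]]
force: [2.3, -4.3, -0.4]
width: 39.8
```

```bash
python3 - <<'E'
from vis import *
im=snapshot("scene");cv2.imwrite("pics/scene2.png",im[:,:,::-1])
cv2.imwrite("pics/h2.png",cv2.resize(im[100:200,385:485,::-1],None,fx=5,fy=5,interpolation=2))
for z in(20,46,92,118): print(z,(proj("scene",[565,309,z])[0]-[385,100])*5)
E
```

```text
20 [261.52368302 370.73491577]
46 [266.83367483 332.74184519]
92 [276.51434844 263.47648127]
118 [282.15450297 223.1210915 ]
```

View pics/h2.png

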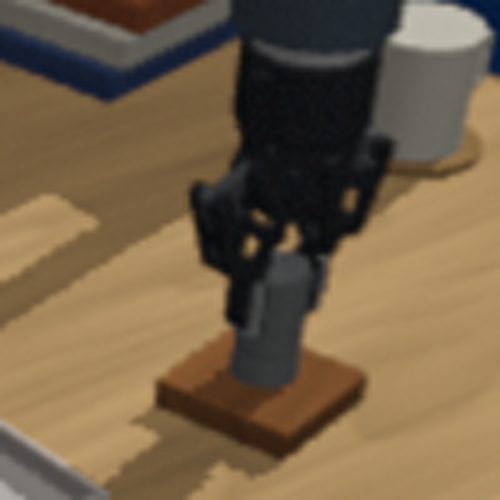

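The picture shows cap b with its underside edge at about (265,385), right above the block, so it passed the 26 mm stop without force. b is the good one. I lower the last few mm and release.

Request:
{"op": "move_arm", "data": {
  "increments": [
    [[0, 0, 1, 0, 0], [0, 0, 2, 0, 0], [0, 0, 3, 0, 0], [0, 0, 3, 0, 0]]
  ]
}}

```text
time: 7.85
eef_pos: [565.8, 308.7, 67.3]
ee_rot: [[1.0, 0.002, 0.002], [0.002, -1.0, -0.001], [0.002, 0.001, -1.0]]
force: [1.8, -5.2, 5.1]
width: 39.8
```

Contact came at TCP z 67.3, exactly 20 mm above the pickup height, so the cap is home. I release it and go to cap c.

Request:
{"op": "move_arm", "data": {
  "increments": [
    [[0, 0, 2, 0, 1], [0, 0, 2, 0, 1], [0, 0, 2, 0, 1], [0, 0, 2, 0, 1], [0, 0, 2, 0, 1], [0, 0, 2, 0, 1], [0, 0, -20, 0, 1], [0, 0, -60, 0, 1], [0, 0, -104, 0, 1], [0, 0, -104, 0, 1]]
  ]
}}

```text
time: 8.85
eef_pos: [568.2, 311.1, 178.2]
ee_rot: [[1.0, 0.003, 0.012], [0.003, -1.0, 0.007], [0.012, -0.007, -1.0]]
force: [0.4, 0.4, 0.6]
width: 85.7
```

Request:
{"op": "move_arm", "data": {
  "increments": [
    [[-94, 597, 10, 0, 1], [-94, 597, 10, 0, 1], [-94, 597, 10, 0, 1], [-94, 597, 10, 0, 1], [-94, 597, 10, 0, 1], [-94, 597, 10, 0, 1], [-94, 597, 10, 0, 1], [-94, 597, 10, 0, 1], [-94, 597, 10, 0, 1], [-94, 597, 10, 0, 1], [-94, 597, 10, 0, 1], [-94, 597, 10, 0, 1], [-94, 597, 10, 0, 1], [-94, 597, 10, 0, 1], [-94, 597, 10, 0, 1], [-94, 597, 10, 0, 1], [-94, 597, 10, 0, 1], [-94, 597, 10, 0, 1]]
  ]
}}

```text
time: 10.65
eef_pos: [472.6, -286.8, 160.5]
ee_rot: [[1.0, 0.004, 0.0], [0.004, -1.0, -0.0], [0.0, 0.0, -1.0]]
force: [0.2, 0.2, -0.2]
width: 85.6
```

```bash
python3 - <<'E'
from vis import *
im=snapshot("scene");cv2.imwrite("pics/scene3.png",im[:,:,::-1])
cv2.imwrite("pics/h3.png",np.hstack([cv2.resize(im[y:y+100,x:x+100,::-1],None,fx=4,fy=4,interpolation=2) for x,y in((385,100),(185,150))]))
for z in(20,46,92,118): print(z,(proj("scene",[565,309,z])[0]-[385,100])*4)
E
```

```text
20 [209.21894641 296.58793262]
46 [213.46693987 266.19347615]
92 [221.21147875 210.78118502]
118 [225.72360238 178.4968732 ]
```

View pics/h3.png

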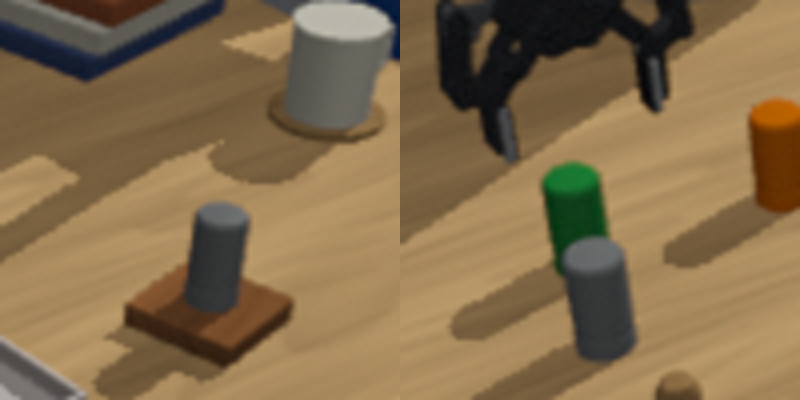

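Cap b stands fully home: its top is at about (221,214), against (221,211) expected for home. Cap c is untouched and upright below the gripper.

Request:
{"op": "move_arm", "data": {
  "increments": [
    [[-1, 2, 40, 0, 1], [-1, 2, 80, 0, 1], [-1, 2, 114, 0, 1], [-1, 2, 114, 0, 1], [-1, 2, 114, 0, 0], [-1, 2, 114, 0, 0], [-1, 2, 114, 0, 0], [-1, 2, 114, 0, 0], [-1, 2, 114, 0, 0], [-1, 2, 114, 0, 0], [-1, 2, 114, 0, 0], [-1, 2, 114, 0, 0]]
  ]
}}

```text
time: 11.9
eef_pos: [472.6, -290.1, 48.4]
ee_rot: [[1.0, 0.003, 0.004], [0.003, -1.0, -0.002], [0.004, 0.002, -1.0]]
force: [0.6, 1.6, 7.1]
width: 39.7
```

Request:
{"op": "move_arm", "data": {
  "increments": [
    [[0, 0, -40, 0, 0], [0, 0, -80, 0, 0], [0, 0, -110, 0, 0], [67, -387, -110, 0, 0], [67, -387, -110, 0, 0], [67, -387, -110, 0, 0], [67, -387, -110, 0, 0], [67, -387, -110, 0, 0], [67, -387, -110, 0, 0], [67, -387, -110, 0, 0], [67, -387, -110, 0, 0], [67, -387, -110, 0, 0], [67, -387, -110, 0, 0], [67, -387, -110, 0, 0], [67, -387, -110, 0, 0]]
  ]
}}

```text
time: 13.4
eef_pos: [537.2, 96.4, 156.5]
ee_rot: [[1.0, 0.001, 0.0], [0.001, -1.0, 0.0], [0.0, -0.0, -1.0]]
force: [-0.9, 0.9, -0.5]
width: 39.7
```

Request:
{"op": "move_arm", "data": {
  "increments": [
    [[0, 0, 40, 0, 0], [0, 0, 80, 0, 0], [0, 0, 92, 0, 0], [0, 0, 96, 0, 0], [0, 0, 98, 0, 0], [0, 0, 100, 0, 0], [0, 0, 101, 0, 0], [0, 0, 101, 0, 0]]
  ]
}}

```text
time: 14.2
eef_pos: [537.9, 97.7, 56.1]
ee_rot: [[1.0, 0.002, 0.001], [0.002, -1.0, 0.001], [0.001, -0.001, -1.0]]
force: [-0.4, 0.1, 0.2]
width: 39.3
```

Request:
{"op": "move_arm", "data": {
  "increments": [
    [[0, 0, 1, 0, 0], [0, 0, 2, 0, 0], [0, 0, 3, 0, 0], [0, 0, 3, 0, 0]]
  ]
}}

```text
time: 14.6
eef_pos: [537.6, 97.6, 53.4]
ee_rot: [[1.0, 0.003, 0.001], [0.003, -1.0, 0.0], [0.001, -0.0, -1.0]]
force: [-2.8, 0.2, 7.3]
width: 39.5
```

Request:
{"op": "move_arm", "data": {
  "increments": [
    [[0, 0, 0, 0, 1], [0, 0, 0, 0, 1], [0, 0, 0, 0, 1], [0, 0, 0, 0, 1], [0, 0, 0, 0, 1], [0, 0, 0, 0, 1], [0, 0, -20, 0, 1], [0, 0, -60, 0, 1], [0, 0, -105, 0, 1], [74, 234, -105, 0, 1], [74, 234, -105, 0, 1], [74, 234, -105, 0, 1], [74, 234, -105, 0, 1], [74, 234, -105, 0, 1], [74, 234, -105, 0, 1], [74, 234, -105, 0, 1], [74, 234, -105, 0, 1], [74, 234, -105, 0, 1], [74, 234, -105, 0, 1]]
  ]
}}

```text
time: 16.5
eef_pos: [611.9, -135.2, 157.6]
ee_rot: [[1.0, 0.004, 0.0], [0.004, -1.0, 0.0], [0.0, -0.0, -1.0]]
force: [0.4, 0.1, 0.5]
width: 85.5
```

Request:
{"op": "move_arm", "data": {
  "increments": [
    [[0, 1, 40, 0, 1], [0, 1, 80, 0, 1], [0, 1, 111, 0, 1], [0, 1, 111, 0, 1], [0, 1, 111, 0, 0], [0, 1, 111, 0, 0], [0, 1, 111, 0, 0], [0, 1, 111, 0, 0], [0, 1, 111, 0, 0], [0, 1, 111, 0, 0], [0, 1, 111, 0, 0], [0, 1, 111, 0, 0]]
  ]
}}

```text
time: 17.7
eef_pos: [613.3, -137.4, 48.7]
ee_rot: [[1.0, 0.002, 0.004], [0.002, -1.0, -0.0], [0.004, 0.0, -1.0]]
force: [-1.6, 0.8, 6.3]
width: 40.0
```

Request:
{"op": "move_arm", "data": {
  "increments": [
    [[0, 0, -40, 0, 0], [0, 0, -80, 0, 0], [0, 0, -110, 0, 0], [-73, -140, -110, 0, 0], [-73, -140, -110, 0, 0], [-73, -140, -110, 0, 0], [-73, -140, -110, 0, 0], [-73, -140, -110, 0, 0], [-73, -140, -110, 0, 0], [-73, -140, -110, 0, 0], [-73, -140, -70, 0, 0], [-73, -140, -30, 0, 0], [-73, -140, -18, 0, 0], [-73, -140, -14, 0, 0], [-73, -140, -11, 0, 0], [-73, -140, -9, 0, 0], [-73, -140, -8, 0, 0], [-73, -140, -7, 0, 0], [-73, -140, -7, 0, 0]]
  ]
}}

```text
time: 19.6
eef_pos: [538.9, 2.6, 53.8]
ee_rot: [[1.0, 0.002, 0.001], [0.002, -1.0, 0.0], [0.001, -0.0, -1.0]]
force: [0.4, 0.5, 0.0]
width: 40.3
```

Request:
{"op": "move_arm", "data": {
  "increments": [
    [[0, 0, 1, 0, 0], [0, 0, 2, 0, 0], [0, 0, 2, 0, 0]]
  ]
}}

```text
time: 19.9
eef_pos: [539.2, 2.5, 53.7]
ee_rot: [[1.0, 0.003, 0.002], [0.003, -1.0, -0.0], [0.002, 0.0, -1.0]]
force: [-5.7, 1.1, 13.7]
width: 40.1
```

Contact with the tray floor. I release, rise and back away.

Request:
{"op": "move_arm", "data": {
  "increments": [
    [[0, 0, 0, 0, 1], [0, 0, 0, 0, 1], [0, 0, 0, 0, 1], [0, 0, 0, 0, 1], [0, 0, 0, 0, 1], [0, 0, 0, 0, 1], [0, 0, -20, 0, 1], [0, 0, -60, 0, 1], [0, 0, -110, 0, 1], [0, 0, -150, 0, 1], [-120, 0, -190, 0, 1], [-160, 0, -190, 0, 1], [-160, 0, -190, 0, 1], [-160, 0, -190, 0, 1], [-160, 0, -190, 0, 1], [-160, 0, -190, 0, 1]]
  ]
}}

```text
time: 21.5
eef_pos: [378.8, 2.3, 241.5]
ee_rot: [[1.0, 0.003, 0.001], [0.003, -1.0, 0.0], [0.001, -0.0, -1.0]]
force: [-0.4, -0.2, 0.1]
width: 85.3
```

```bash
python3 - <<'E'
from vis import *
im=snapshot("scene");cv2.imwrite("pics/end.png",cv2.resize(im[130:310,90:490,::-1],None,fx=2,fy=2,interpolation=2))
for n,p in dict(c=(538,97,41),a=(539,3,41),b=(565,309,56)).items():
    print(n,(proj("scene",p)[0]-[90,130])*2)
s=get_state();print(s["eef_pos"],s["force"],s["time"])
E
```

```text
c [568.28156015 113.06937892]
a [512.48774794 135.39965862]
b [697.56264316  67.16399127]
[379.04676888   2.2604587  241.10386513] [-0.09752374  0.47078546  0.08415989] 21.55
```

View pics/end.png

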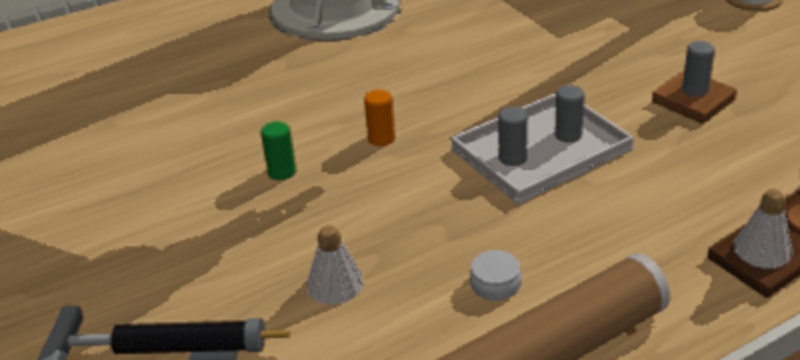

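The final view shows caps at (513,135) and (570,113) standing upright in the tray and cap b home on the pin at (699,68). The bystanders and look-alikes have not moved, and the arm is clear.

```bash
python3 -c "
from plant import arm;print(arm.job_done())"
```

```text
the job is handed in; nothing more can be done
None
```

The job is done and handed in at about 21.6 s of the 69 s allowed.

- **Good cap:** I tried the middle grey cap at about (476, -148), which I called cap b, on the pin first. It slid past the 26 mm stop with no vertical force. It touched the block at TCP height 67.3 mm, 20 mm above its pickup height, so it is fully home. I left it on the pin.
- **Other two caps:** The caps I called a and c stand upright in the tray at about (539, 3) and (538, 97). I did not try them on the pin, because the task says only one of the three fits.
- **Last checks:** In the final picture all three caps are within about 2 px of where they should be. The green and orange look-alikes, shuttlecock, tin and pump look undisturbed. The arm is clear, with about 0 N at the wrist.
- **Disagreements:** The two cameras' position fits differed by up to about 4 mm for most objects and about 6 mm for cap c. This caused no trouble in the grasps or on the pin. No check failed.

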